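# Pin the diverter paddle into its clevis

### The job

Take the pin with the square grip out of the white pin block and thread it straight down through the upper ear of the clevis, the eye of the paddle and the lower ear, until its collar rests flat on the upper ear; keep hold of it until it is home, then let go. The clevis head has been clamped somewhere along its slot, so feel for the hole with the tip: press only lightly (35 N at the very most) and leave the other pins and everything else on the table where they are.

Things in the scene. Friction and masses are not known exactly. Their poses are not given: they have to be found in the camera images.
- pin_grip (a point): on the axis of the steel pin to be fitted, the middle of the clear length of its square grip; z points up along the pin. The grip is 14 x 14 mm, 56 mm long (26 mm of it above this point), flats square to the x and y axes. Below it a collar, 26 mm wide, 6 mm thick, underside 36 mm below this point. Mass 0.13 to 0.24 kg
- pin_tip (a point): centre of that pin's flat lower end, 128 mm below the grip point; z up along the pin. The round shaft is 12 mm in diameter and 92 mm long up to the collar; its first 3 mm taper from 10 to 12 mm. At first the pin stands loose and upright in the pin block, collar on the block's top
- block: white plastic pin block fixed to the table, 64 (x) x 190 (y) x 97 mm high, origin under its centre; three upright 15 mm through holes at y = -60, 0 and 60 mm, each holding a pin (which one is where varies; the other pins have a ball knob and a cross-bar and rise at most 45 mm above the block's top)
- clevis: aluminium base plate fixed to the table, 110 (x) x 150 (y) x 10 mm high, origin at table height. The grey clevis head is clamped on it. The head's holes stand in one upright line at x = 0 and y = 3 to 18 mm in this frame; that y varies and is NOT measured: find it by touch or by eye. The clamped head does not give under the pin
- clevis_top (a point): fixed point 112 mm above the base plate's origin, same axes, level with the top of the upper ear; the hole's mouth is 3 to 18 mm from here towards +y. Upper ear: 52 x 52 mm, flat, 12 mm thick (100 to 112 mm above the table), centred on the hole, hole 13.6 mm, no chamfer. A web behind it (-x) ends level with its top
- clevis_low (a point): fixed point 42 mm above the base plate's origin, same axes, level with the top of the lower ear (30 to 42 mm up, hole 13.6 mm). Between the ears, 64 to 78 mm up, is the eye (hole 14 mm) of a white paddle whose blade runs off to +y, at most 98 mm high. All holes share one line. Pin home: collar on the upper ear, tip 20 mm above the table
- ball_pin: the pin with a black ball knob (28 mm) in the pin block; origin at its tip. Leave it in its hole
- tee_pin: the pin with a 40 mm cross-bar in the pin block; origin at its tip. Leave it in its hole
- wrench: a wrench lying on the table
- bottle: a clear bottle, 70 mm wide, 190 mm tall, origin under its base
- bowl: a small steel bowl, 120 mm wide, 50 mm tall
- scraper: a scraper lying on the table
- brush: a brush lying on the table
- jar: a glass jar, 70 mm wide, 90 mm tall

How it is judged:
By the outcome, as a careful person would: the job done as asked, in the order asked, and still so for the second after the job is handed in, with the robot touching nothing.
It also fails if it takes over 72 s, if anything falls off the work surface, if the arm or the gripper's body presses on something with over 40 N, if the wrist force passes 120 N, or if a joint passes its speed limit or range.

### The arm

A 6-joint arm with a two-finger parallel gripper is mounted at the origin on the work surface. World frame = base frame: x ahead of the robot, y to its left, z up, the work surface at z = 0. Lengths are in mm, angles in rad, forces in N, time in s.
With the tool pointing down it reaches from about 375 to 900 mm from the base axis. Payload 3.1 kg.
Tool frame: the origin (TCP) lies midway between the tips of the shut fingers; the grasp point (between the pads) lies 19 mm behind it; z points along the fingers, x is the direction in which the jaws open and shut, and the axes are right-handed (so a half turn about z gives the same grasp; the last joint's range is limited). The gripper opens to 87 mm and grips with 3 to 60 N. Pads are 19 mm wide; open, the fingers measure 117 mm over their backs; the gripper's body (75 mm by 190 mm) begins 51 mm behind the grasp point.
Start: joints at [-1.361, 0.527, 1.433, -0, 1.181, -0.178], TCP at [236.944, -578.32, 222.548] pointing down, gripper open.
Joint ranges: [-3.08, 3.08], [-0.75, 2.2], [0.22, 2.44], [-1.43, 4.57], [0, 2.65], [-2.85, 2.85]. Speed limits (rad/s): [2.79, 2.79, 3.14, 3.14, 3.14, 3.14].

### API

Orientations are given as a 3x3 rotation matrix whose columns are the frame's x, y, z axes.
In Python, from bench import status, eyes, ctrl gives the robot as it stands.
- The arm moves only by the tool servo_tool, never from a script. Its argument "increments" is one flat list of numbers, 5 for each row, row after row: the closure in counts, from 0 (fully open) to 255 (shut), then the shift along the tool's x, y, z in cm, then the turn about the tool's z in degrees. In form: [fingers, tx, ty, tz, turn, fingers, tx, ty, tz, turn, ...]. A call has 1 to 10 rows; each row shifts and turns the pose as measured when the row begins, along the tool's axes as they then stand; what a row does not reach is not made up. A row lasts 1/12 s, in which the tool goes at most 41.7 mm and 7.16 degrees, less where a joint would pass 70% of its speed; a pose out of reach is approached as far as the arm can. A call is refused whole if a number of a shift passes 4.17 or a number of a turn 7.16, either way. A call with a gripper value outside its range is refused whole. The fingers move at their own pace and stop on an object; the grip force is fixed at half the most. Time passes only in rows, so rows that do not move let the fingers close. It gives the time, the measured TCP pose, the force and the opening at its end, in the units of the state.
- status.get_obs(): the state, without advancing time (a new reading comes with each control period).
- eyes.grab_frame(name): name is "scene" or "top" or "wrist"; returns the picture (420x560x3 uint8, red, green, blue); there is no depth.
- eyes.camera_params(name): a dict with "fx", "fy", "cx", "cy" (pixels), "camera_from_world" (4x4, takes a point from world to camera coordinates); the wrist camera has in their place "T_tool_cam" (4x4, takes a point from camera to tool coordinates, whose origin is the TCP and whose axes are the tool frame's). Camera axes: x right, y up, looking along -z (the intrinsics and any distortion apply to the point x, -y, -z); pixel columns grow to the right and rows downward; lengths in mm; the calibration is good to about 2 mm. The wrist camera is an equidistant fisheye: a pixel r from the principal point sees the ray r / f radians off the axis. A picture is of the moment at which its call begins: read the wrist's pose just before it. camera_params takes no time and is no camera call.
- ctrl.job_done(): hands the job in, once; it reports no verdict.
The state is a dict: "time_s": time; "joint_pos": joint angles; "dq": joint speeds; "joint_torque": joint torques, N m; "tool_pos": TCP position; "ee_rot": TCP orientation; "ft_force": force on the tool from outside, world axes, zero at the start; "ft_torque": the same for the moment, N m; "width": opening from 0.0 (shut) to 1.0 (fully open).
Only numpy, scipy, OpenCV 4.12 (cv2) and the standard library are available. Lean on these libraries where they do the work, as an engineer would, in place of code of your own. Each camera call takes 0.05 s, during which the arm holds its last target.

## Working session

There is one attempt and no reset: what is moved stays moved. The work goes in short steps, Python scripts to look and compute and a tool call to move; the robot and the scene stay as the last step left them, time stands still between calls to the robot, and variables do not carry over. Pictures are saved under pics/ and viewed, and the job is handed in when it is done.

Besides the shell and the picture viewer there is one more tool, called after ">>>" as name(argument=value, ...) on one line, values as JSON. servo_tool: Moves the arm, as the interface text tells. Its arguments: {"type":"object","properties":{"increments":{"type":"array"}},"required":["increments"]}

```bash
ls; mkdir -p pics; python3 - <<'E'
from bench import status, eyes, ctrl
import cv2, numpy as np
np.set_printoptions(precision=4,suppress=True)
print(status.get_obs())
for n in ["scene","top","wrist"]:
    cv2.imwrite(f"pics/{n}0.png",eyes.grab_frame(n)[:,:,::-1]); print(n,eyes.camera_params(n))
E
```

```text
pics
{'time_s': 0.0, 'joint_pos': array([-1.3605,  0.5285,  1.4339, -0.    ,  1.1814, -0.1785]), 'dq': array([-0.001 , -0.0021,  0.0002,  0.0008, -0.0019, -0.0019]), 'joint_torque': array([ -0.0008, -44.0045, -17.6593,   0.0633,   0.0584,  -0.0002]), 'tool_pos': array([ 236.7872, -577.5944,  221.5584]), 'ee_rot': array([[ 0.3791, -0.9254, -0.0005],
       [-0.9254, -0.3791,  0.0022],
       [-0.0022, -0.0004, -1.    ]]), 'ft_force': array([-0.3195, -0.1641,  0.1395]), 'ft_torque': array([-0.0303, -0.0593, -0.0149]), 'width': 0.9962290498019429}
scene {'fx': 388.4347656463633, 'fy': 388.4347656463633, 'cx': 281.8282147077652, 'cy': 210.0083400981201, 'camera_from_world': array([[    0.8229,     0.5681,    -0.0081,  -447.3791],
       [   -0.3041,     0.4525,     0.8383,    72.0038],
       [    0.4799,    -0.6874,     0.5451, -1426.5868],
       [    0.    ,     0.    ,     0.    ,     1.    ]])}
top {'fx': 431.8832761391002, 'fy': 431.8832761391002, 'cx': 278.56548097577564, 'cy': 208.00414358044202, 'camera_from_world': array([[   -0.0103,    -0.9999,     0.0005,    -5.738 ],
       [    0.9976,    -0.0103,     0.0687,  -558.7094],
       [   -0.0687,     0.0012,     0.9976, -1379.3545],
       [    0.    ,     0.    ,     0.    ,     1.    ]])}
wrist {'fx': 325.19226210127806, 'fy': 325.19226210127806, 'cx': 283.5028622036291, 'cy': 210.6117951155613, 'T_tool_cam': array([[   1.    ,    0.0003,   -0.0007,    0.2644],
       [   0.0001,   -0.9586,   -0.2846,  -80.1489],
       [  -0.0007,    0.2846,   -0.9586, -162.1429],
       [   0.    ,    0.    ,    0.    ,    1.    ]])}
```

View pics/scene0.png

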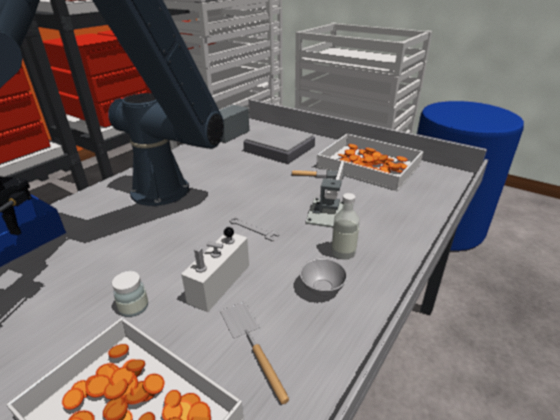

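View pics/top0.png

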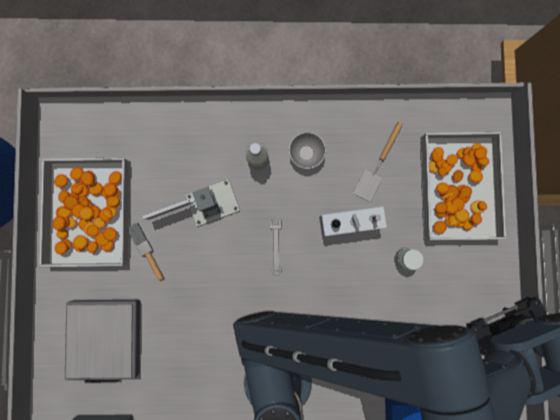

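View pics/wrist0.png

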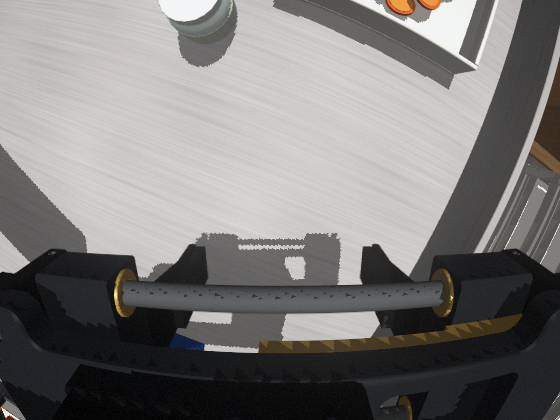

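```bash
python3 - <<'E'
import cv2
a=cv2.imread("pics/scene0.png"); b=cv2.imread("pics/top0.png")
c1=cv2.resize(a[215:310,170:265],(570,570),interpolation=cv2.INTER_CUBIC)
cv2.imwrite("pics/z1.png",c1)
cv2.imwrite("pics/z2.png",cv2.resize(b[195:250,310:400],None,fx=8,fy=8,interpolation=cv2.INTER_CUBIC))
cv2.imwrite("pics/z3.png",cv2.resize(b[165:240,140:250],None,fx=7,fy=7,interpolation=cv2.INTER_CUBIC))
cv2.imwrite("pics/z4.png",cv2.resize(a[155:235,285:365],None,fx=7,fy=7,interpolation=cv2.INTER_CUBIC))
E
```

```text
(no output)
```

View pics/z1.png

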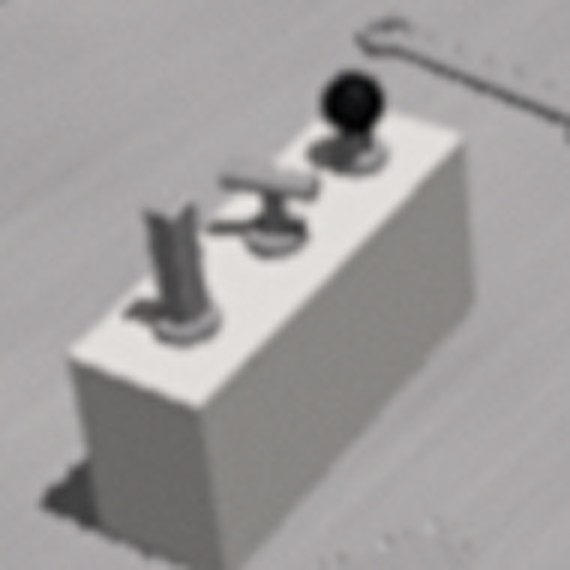

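View pics/z2.png

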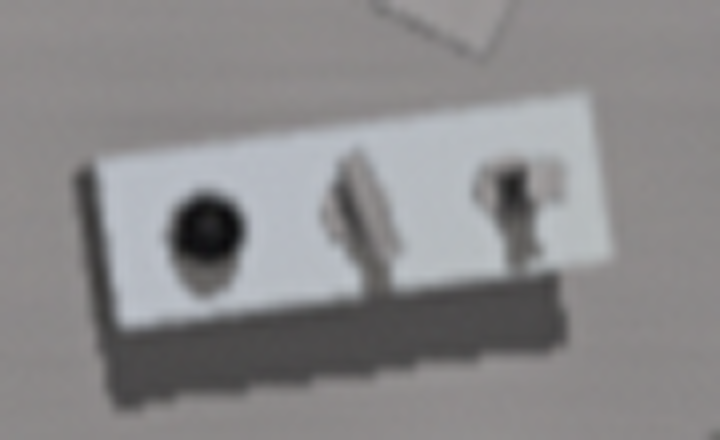

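View pics/z3.png

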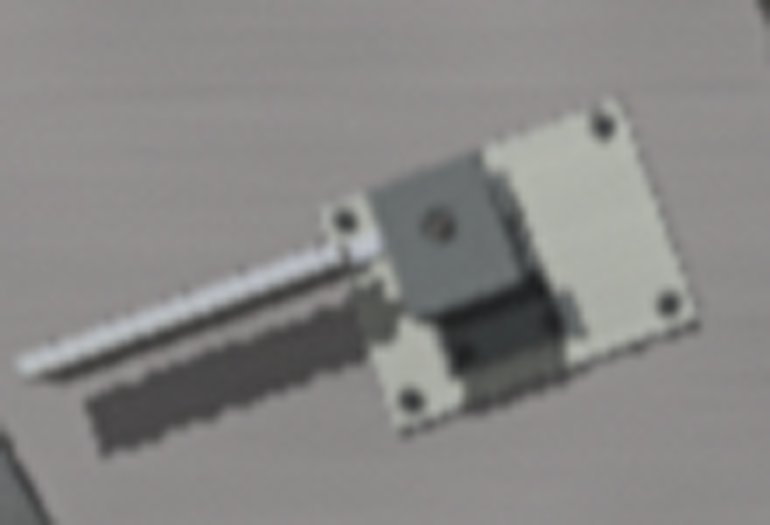

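View pics/z4.png

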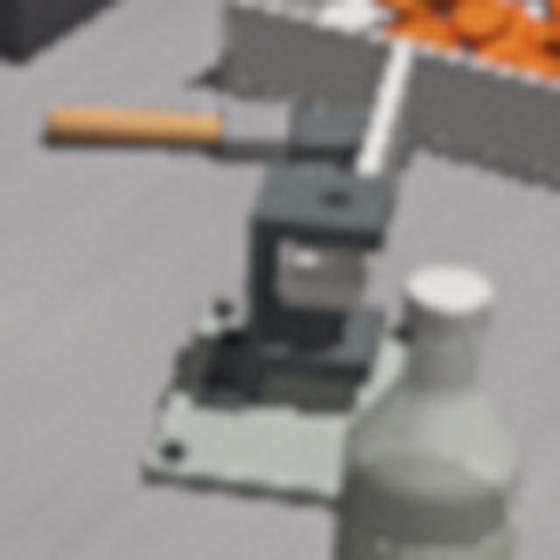

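```bash
cat > h.py <<'E'
import numpy as np, cv2
from bench import status, eyes, ctrl
np.set_printoptions(precision=3,suppress=True)
def ray(cam,uv):
    p=eyes.camera_params(cam); M=p["camera_from_world"]; R=M[:3,:3]; t=M[:3,3]
    d=np.array([(uv[0]-p["cx"])/p["fx"],-(uv[1]-p["cy"])/p["fy"],-1.])
    return -R.T@t, R.T@d
def onz(cam,uv,z):
    o,d=ray(cam,uv); return (o+d*(z-o[2])/d[2])[:2]
def proj(cam,P):
    p=eyes.camera_params(cam); M=p["camera_from_world"]; c=M[:3,:3]@np.asarray(P,float)+M[:3,3]
    return np.array([p["cx"]+p["fx"]*c[0]/-c[2], p["cy"]-p["fy"]*c[1]/-c[2]])
def wray(uv,pos,rot):
    p=eyes.camera_params("wrist"); dx=uv[0]-p["cx"]; dy=uv[1]-p["cy"]; r=np.hypot(dx,dy); th=r/p["fx"]
    s=np.sin(th)/max(r,1e-9); d=np.array([dx*s,-dy*s,-np.cos(th)])
    T=p["T_tool_cam"]; return pos+rot@T[:3,3], rot@(T[:3,:3]@d)
def wonz(uv,pos,rot,z):
    o,d=wray(uv,pos,rot); return (o+d*(z-o[2])/d[2])[:2]
def wproj(P,pos,rot):
    p=eyes.camera_params("wrist"); T=p["T_tool_cam"]
    c=T[:3,:3].T@(rot.T@(np.asarray(P,float)-pos)-T[:3,3])
    rr=np.hypot(c[0],c[1]); th=np.arctan2(rr,-c[2]); return np.array([p["cx"]+p["fx"]*th*c[0]/rr, p["cy"]-p["fx"]*th*c[1]/rr])
def z2(u,v,f,x0,y0): return ((u+.5)/f-.5+x0,(v+.5)/f-.5+y0)
E
python3 - <<'E'
from h import *
for nm,cam,pts,f,x0,y0,z in [("blk","top",[(92,158),(590,92),(615,262),(118,330)],8,310,195,97),
 ("blkS","scene",[(68,358),(200,410),(468,135),(385,112)],6,170,215,97),
 ("plate","top",[(612,98),(700,325),(400,432),(325,205)],7,140,165,10),
 ("ear","top",[(370,188),(480,150),(525,272),(412,318)],7,140,165,112),
 ("hole","top",[(440,224)],7,140,165,112),("earS","scene",[(265,170),(398,178),(385,245),(248,232),(338,198)],7,285,155,112),
 ("pincollar","scene",[(185,325)],6,170,215,103),("grip","top",[(512,185)],8,310,195,159)]:
    P=np.array([onz(cam,z2(u,v,f,x0,y0),z) for u,v in pts]); print(nm,P.tolist() and P, P.mean(0), np.linalg.norm(np.roll(P,-1,0)-P,axis=1), np.degrees(np.arctan2(*(np.roll(P,-1,0)-P).T[::-1])))
E
```

```text
blk [[ 532.612 -141.018]
 [ 555.92  -331.881]
 [ 490.876 -339.655]
 [ 466.973 -149.792]] [ 511.595 -240.586] [192.281  65.507 191.362  66.223] [ -83.038 -173.184   97.176    7.614]
blkS [[ 492.59  -338.409]
 [ 555.488 -330.481]
 [ 531.2   -139.368]
 [ 489.845 -146.803]] [ 517.281 -238.765] [ 63.396 192.65   42.018 191.626] [   7.184   97.243 -169.809  -89.179]
plate [[657.605 156.357]
 [550.78  115.629]
 [502.441 255.103]
 [608.688 290.383]] [579.879 204.368] [114.326 147.612 111.952 142.675] [-159.131  109.115   18.369  -69.949]
ear [[605.268 249.138]
 [621.33  201.534]
 [568.095 182.044]
 [548.677 230.82 ]] [585.843 215.884] [50.24  56.69  52.499 59.482] [ -71.355 -159.892  111.708   17.936]
hole [[589.304 218.807]] [589.304 218.807] [0.] [0.]
earS [[548.96  225.133]
 [603.493 252.342]
 [627.1   194.206]
 [571.256 170.676]
 [589.63  220.343]] [588.088 212.54 ] [60.943 62.746 60.599 52.957 40.951] [  26.517  -67.899 -157.152   69.698  173.282]
pincollar [[ 522.113 -303.55 ]] [ 522.113 -303.55 ] [0.] [0.]
grip [[ 517.908 -287.435]] [ 517.908 -287.435] [0.] [0.]
```

```bash
cat >> h.py <<'E'
def plan(target,yaw,n,f=0,turnmax=7):
    """rows from the current pose to target (TCP) and tool-x yaw deg"""
    o=status.get_obs(); p=o["tool_pos"]; R=o["ee_rot"]
    y0=np.degrees(np.arctan2(R[1,0],R[0,0])); dy=(yaw-y0+180)%360-180
    d=(np.array(target)-p)/n; out=[]
    for i in range(n):
        a=np.radians(y0+dy*i/n); Ri=np.array([[np.cos(a),np.sin(a),0],[np.sin(a),-np.cos(a),0],[0,0,-1]])
        t=Ri.T@d/10; out+= [f,round(t[0],2),round(t[1],2),round(t[2],2),round(-dy/n,2)]
    print("step",np.linalg.norm(d),"turn",dy/n); print(out)
E
python3 -c "
from h import *
plan([512,-360,225],7.1,12)"
```

```text
step 29.246768463017354 turn 6.2352549819111545
[0, np.float64(-0.81), np.float64(-2.81), np.float64(-0.03), np.float64(-6.24), 0, np.float64(-0.5), np.float64(-2.88), np.float64(-0.03), np.float64(-6.24), 0, np.float64(-0.18), np.float64(-2.92), np.float64(-0.03), np.float64(-6.24), 0, np.float64(0.13), np.float64(-2.92), np.float64(-0.03), np.float64(-6.24), 0, np.float64(0.45), np.float64(-2.89), np.float64(-0.03), np.float64(-6.24), 0, np.float64(0.76), np.float64(-2.82), np.float64(-0.03), np.float64(-6.24), 0, np.float64(1.06), np.float64(-2.72), np.float64(-0.03), np.float64(-6.24), 0, np.float64(1.35), np.float64(-2.59), np.float64(-0.03), np.float64(-6.24), 0, np.float64(1.63), np.float64(-2.43), np.float64(-0.03), np.float64(-6.24), 0, np.float64(1.88), np.float64(-2.24), np.float64(-0.03), np.float64(-6.24), 0, np.float64(2.11), np.float64(-2.02), np.float64(-0.03), np.float64(-6.24), 0, np.float64(2.32), np.float64(-1.78), np.float64(-0.03), np.float64(-6.24)]
```

>>> servo_tool(increments=[0,-0.8,-2.8,0,-6.2,0,-0.5,-2.9,0,-6.2,0,-0.2,-2.9,0,-6.2,0,0.1,-2.9,0,-6.2,0,0.45,-2.9,0,-6.2,0,0.75,-2.8,0,-6.2,0,1.05,-2.7,0,-6.2,0,1.35,-2.6,0,-6.2,0,1.6,-2.4,0,-6.2,0,1.9,-2.2,0,-6.2])

```text
time_s: 0.98
tool_pos: [465.0, -390.1, 217.5]
ee_rot: [[0.998, -0.061, -0.005], [-0.061, -0.998, 0.004], [-0.005, -0.004, -1.0]]
ft_force: [-0.5, -1.0, 0.1]
width: 0.998
```

>>> servo_tool(increments=[0,2.1,-2,0,-6.2,0,2.3,-1.8,0,-6.2,0,0,0,0,0])

```text
time_s: 1.23
tool_pos: [514.3, -345.6, 216.4]
ee_rot: [[0.985, 0.174, -0.004], [0.174, -0.985, 0.007], [-0.003, -0.008, -1.0]]
ft_force: [-0.3, -1.5, -0.5]
width: 0.996
```

```bash
python3 - <<'E'
from h import *
o=status.get_obs(); print(o["time_s"],o["tool_pos"],o["ee_rot"],o["ft_force"],o["joint_pos"])
cv2.imwrite("pics/w1.png",eyes.grab_frame("wrist")[:,:,::-1])
E
```

```text
1.2333 [ 514.286 -345.63   216.369] [[ 0.985  0.174 -0.004]
 [ 0.174 -0.985  0.007]
 [-0.003 -0.008 -1.   ]] [-0.319 -1.47  -0.525] [-0.773  0.53   1.447  0.002  1.173 -0.948]
```

View pics/w1.png

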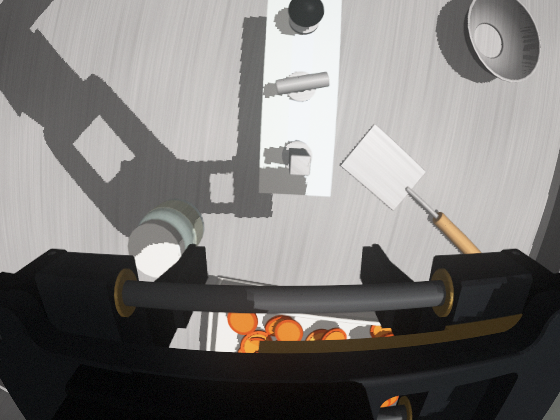

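```bash
python3 - <<'E'
from h import *
a=cv2.imread("pics/w1.png")
cv2.imwrite("pics/z5.png",cv2.resize(a[125:205,250:340],None,fx=8,fy=7.5*8/7.5,interpolation=cv2.INTER_CUBIC)[:600])
E
```

```text
(no output)
```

View pics/z5.png

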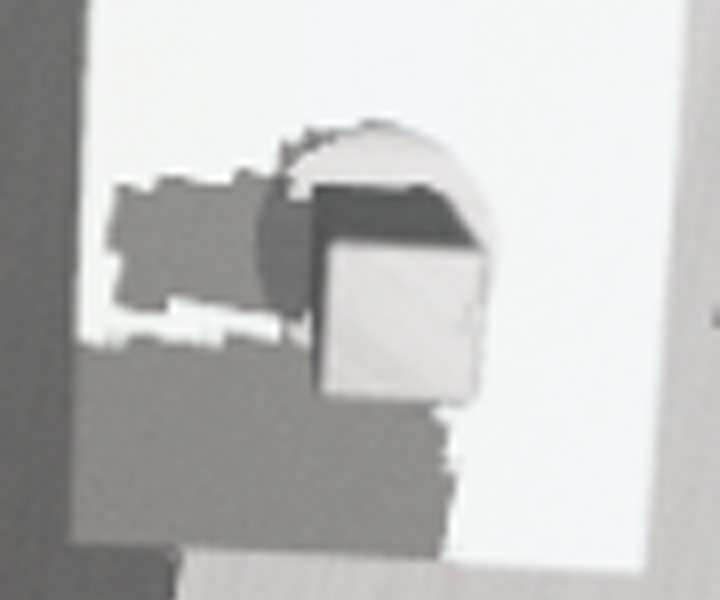

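```bash
python3 - <<'E'
from h import *
o=status.get_obs(); p,R=o["tool_pos"],o["ee_rot"]
for nm,pts,z in [("grip",[(330,238),(484,250),(474,403),(320,393)],159),("collar",[(285,160),(375,122),(490,220)],103),("blk",[(70,543),(645,572)],97)]:
    P=np.array([wonz(z2(u,v,8,250,125),p,R,z) for u,v in pts]); D=np.roll(P,-1,0)-P
    print(nm,P,P.mean(0),np.linalg.norm(D,axis=1),np.degrees(np.arctan2(D[:,1],D[:,0])))
for q in [(270,190),(331,195)]: pass
E
```

```text
grip [[ 510.035 -293.582]
 [ 523.082 -292.285]
 [ 524.69  -305.441]
 [ 511.523 -306.891]] [ 517.333 -299.549] [13.112 13.254 13.246 13.392] [   5.678  -83.034 -173.715   96.382]
collar [[ 505.966 -292.079]
 [ 514.622 -286.437]
 [ 528.508 -294.567]] [ 516.366 -291.028] [10.333 16.09  22.679] [ 33.095 -30.345 173.704]
blk [[ 489.746 -338.567]
 [ 553.695 -330.756]] [ 521.721 -334.662] [64.424 64.424] [   6.963 -173.037]
```

```bash
python3 - <<'E'
from h import *
plan([517.7,-299.5,190],6.5,4)
E
```

```text
step 13.648587215210762 turn -0.82781493412174
[0, np.float64(0.33), np.float64(-1.15), np.float64(0.66), np.float64(0.83), 0, np.float64(0.31), np.float64(-1.16), np.float64(0.66), np.float64(0.83), 0, np.float64(0.29), np.float64(-1.16), np.float64(0.66), np.float64(0.83), 0, np.float64(0.28), np.float64(-1.16), np.float64(0.66), np.float64(0.83)]
```

>>> servo_tool(increments=[0,0.3,-1.15,0.65,0.8,0,0.3,-1.15,0.65,0.8,0,0.3,-1.15,0.65,0.8,0,0.3,-1.15,0.65,0.8,0,0,0,0,0])

```text
time_s: 1.7
tool_pos: [515.0, -301.3, 188.6]
ee_rot: [[0.994, 0.105, -0.009], [0.105, -0.994, 0.004], [-0.009, -0.005, -1.0]]
ft_force: [-0.9, -0.4, -0.3]
width: 1.003
```

```bash
python3 - <<'E'
from h import *
o=status.get_obs(); print(o["tool_pos"],o["ee_rot"])
plan([517.7,-299.5,170],6.5,1)
plan([517.7,-299.5,115],6.5,5)
cv2.imwrite("pics/w2.png",eyes.grab_frame("wrist")[:,:,::-1])
E
```

```text
[ 514.98  -301.323  188.602] [[ 0.994  0.105 -0.009]
 [ 0.105 -0.994  0.004]
 [-0.009 -0.005 -1.   ]]
step 18.888238855981196 turn 0.4876231993099793
[0, np.float64(0.29), np.float64(-0.15), np.float64(1.86), np.float64(-0.49)]
step 14.735011147265416 turn 0.09752463986199586
[0, np.float64(0.06), np.float64(-0.03), np.float64(1.47), np.float64(-0.1), 0, np.float64(0.06), np.float64(-0.03), np.float64(1.47), np.float64(-0.1), 0, np.float64(0.06), np.float64(-0.03), np.float64(1.47), np.float64(-0.1), 0, np.float64(0.06), np.float64(-0.03), np.float64(1.47), np.float64(-0.1), 0, np.float64(0.06), np.float64(-0.03), np.float64(1.47), np.float64(-0.1)]
```

View pics/w2.png

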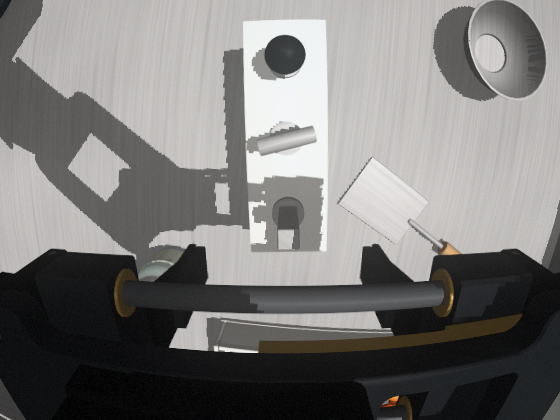

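```bash
python3 - <<'E'
from h import *
o=status.get_obs(); p,R=o["tool_pos"],o["ee_rot"]
for uv in [(276.5,231),(299,231),(299,248),(276,248),(287.5,239)]: print(wonz(uv,p,R,159))
a=cv2.imread("pics/w2.png")
cv2.imwrite("pics/z6.png",cv2.resize(a[185:260,235:340],None,fx=7,fy=7,interpolation=cv2.INTER_CUBIC))
for i in range(2):
    cv2.imwrite("pics/w3.png",eyes.grab_frame("wrist")[:,:,::-1]); o=status.get_obs();print(o["tool_pos"],o["ee_rot"][:,2])
E
```

```text
[ 511.729 -295.304]
[ 525.832 -293.786]
[ 527.244 -305.349]
[ 512.55 -306.93]
[ 519.214 -299.943]
[ 515.983 -303.999  189.93 ] [-0.006  0.001 -1.   ]
[ 516.435 -304.619  190.394] [-0.005 -0.    -1.   ]
```

View pics/z6.png

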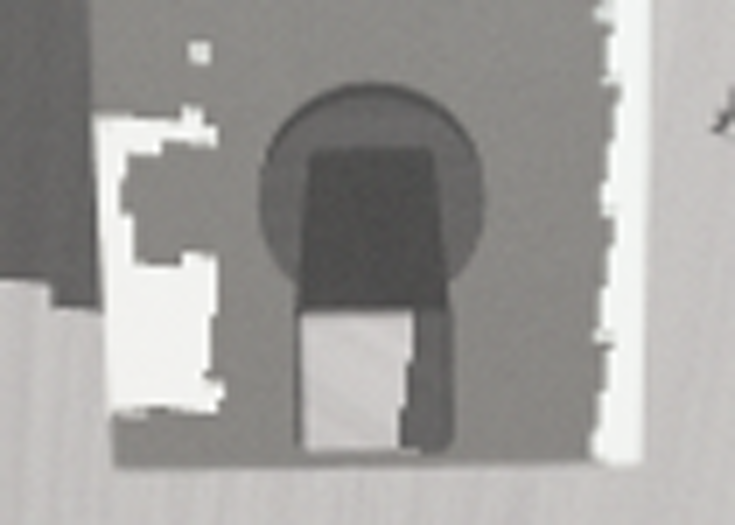

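```bash
python3 - <<'E'
from h import *
o=status.get_obs();print(o["tool_pos"],o["ee_rot"])
plan([518.3,-299.7,115],6.5,6)
E
```

```text
[ 516.435 -304.619  190.394] [[ 0.994  0.105 -0.005]
 [ 0.105 -0.995 -0.   ]
 [-0.005 -0.    -1.   ]]
step 12.596237277825711 turn 0.08179246736369332
[0, np.float64(0.04), np.float64(-0.08), np.float64(1.26), np.float64(-0.08), 0, np.float64(0.04), np.float64(-0.08), np.float64(1.26), np.float64(-0.08), 0, np.float64(0.04), np.float64(-0.08), np.float64(1.26), np.float64(-0.08), 0, np.float64(0.04), np.float64(-0.08), np.float64(1.26), np.float64(-0.08), 0, np.float64(0.04), np.float64(-0.08), np.float64(1.26), np.float64(-0.08), 0, np.float64(0.04), np.float64(-0.08), np.float64(1.26), np.float64(-0.08)]
```

Move laterally first, then descend.

>>> servo_tool(increments=[0,0.25,-0.5,0,0,0,0,0,1.2,0,0,0,0,1.2,0,0,0,0,1.2,0])

```text
time_s: 2.18
tool_pos: [521.2, -305.6, 158.8]
ee_rot: [[0.995, 0.1, 0.005], [0.1, -0.995, -0.01], [0.004, 0.01, -1.0]]
ft_force: [-0.1, -0.9, -0.1]
width: 1.002
```

```bash
python3 - <<'E'
from h import *
for i in range(2): cv2.imwrite("pics/w4.png",eyes.grab_frame("wrist")[:,:,::-1])
o=status.get_obs();print(o["tool_pos"],o["ee_rot"],o["ft_force"])
plan([518.3,-299.7,115],6.5,3)
E
```

```text
[ 519.675 -304.434  156.955] [[ 0.995  0.1    0.   ]
 [ 0.1   -0.995 -0.006]
 [-0.     0.006 -1.   ]] [-0.112  0.219 -0.155]
step 14.081244341349414 turn 0.2527009030402496
[0, np.float64(-0.03), np.float64(-0.16), np.float64(1.4), np.float64(-0.25), 0, np.float64(-0.03), np.float64(-0.16), np.float64(1.4), np.float64(-0.25), 0, np.float64(-0.03), np.float64(-0.16), np.float64(1.4), np.float64(-0.25)]
```

View pics/w4.png

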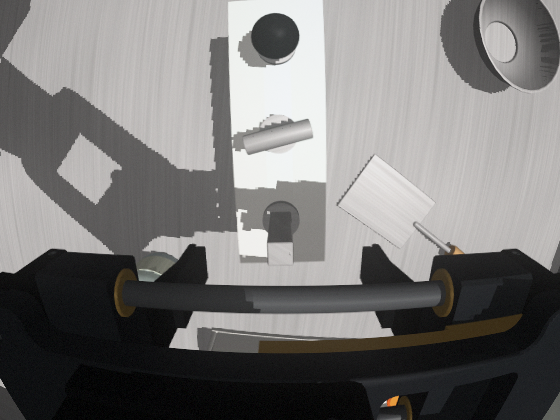

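```bash
python3 - <<'E'
from h import *
o=status.get_obs();print(wonz((280.3,254),o["tool_pos"],o["ee_rot"],159))
E
```

```text
[ 519.133 -297.869]
```

>>> servo_tool(increments=[0,-0.05,-0.4,0.5,-0.3,0,-0.05,-0.15,1.2,-0.2,0,0,0,1.2,0])

```text
time_s: 2.53
tool_pos: [520.5, -301.9, 131.1]
ee_rot: [[0.994, 0.108, 0.007], [0.108, -0.994, -0.012], [0.006, 0.013, -1.0]]
ft_force: [-0.2, 0.2, -0.9]
width: 0.999
```

```bash
python3 - <<'E'
from h import *
for i in range(2): cv2.imwrite("pics/w5.png",eyes.grab_frame("wrist")[:,:,::-1])
o=status.get_obs();print(o["tool_pos"],o["ee_rot"],o["ft_force"])
plan([518.3,-299.7,115],6.5,1)
E
```

```text
[ 519.275 -300.95   129.499] [[ 0.994  0.108  0.004]
 [ 0.108 -0.994 -0.009]
 [ 0.003  0.009 -1.   ]] [-0.535  0.72   0.405]
step 14.585735779309598 turn 0.3071282915598488
[0, np.float64(-0.08), np.float64(-0.13), np.float64(1.45), np.float64(-0.31)]
```

View pics/w5.png

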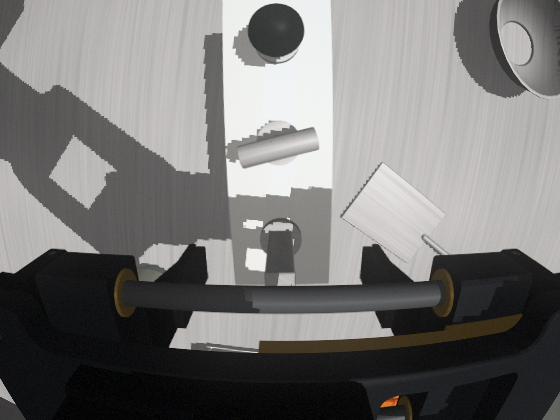

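>>> servo_tool(increments=[0,-0.1,-0.15,0.6,-0.2,0,0,-0.05,0.6,0,0,0,0,0.1,0])

```text
time_s: 2.88
tool_pos: [519.1, -299.9, 117.7]
ee_rot: [[0.994, 0.112, 0.006], [0.112, -0.994, -0.011], [0.005, 0.012, -1.0]]
ft_force: [-0.3, -0.3, 0.4]
width: 0.999
```

```bash
python3 - <<'E'
from h import *
for i in range(2): cv2.imwrite("pics/w6.png",eyes.grab_frame("wrist")[:,:,::-1])
o=status.get_obs();print(o["tool_pos"],o["ee_rot"],o["ft_force"])
plan([518.3,-299.5,115],6.5,1)
E
```

```text
[ 519.305 -300.095  118.15 ] [[ 0.994  0.112  0.007]
 [ 0.112 -0.994 -0.012]
 [ 0.005  0.012 -1.   ]] [ 0.212  0.606 -0.455]
step 3.3597965617223013 turn 0.08196207470604122
[0, np.float64(-0.09), np.float64(-0.07), np.float64(0.32), np.float64(-0.08)]
```

>>> servo_tool(increments=[255,-0.05,-0.05,0.1,0,255,0,0,0,0,255,0,0,0,0,255,0,0,0,0,255,0,0,0,0,255,0,0,0,0])

```text
time_s: 3.48
tool_pos: [519.6, -300.4, 118.6]
ee_rot: [[0.994, 0.112, 0.009], [0.112, -0.994, -0.014], [0.008, 0.015, -1.0]]
ft_force: [0.9, 0.1, 0.1]
width: 0.626
```

>>> servo_tool(increments=[255,0,0,0,0,255,0,0,0,0,255,0,0,0,0])

```text
time_s: 3.73
tool_pos: [519.7, -300.5, 118.8]
ee_rot: [[0.994, 0.112, 0.01], [0.112, -0.994, -0.014], [0.008, 0.015, -1.0]]
ft_force: [-0.5, 0.1, -0.9]
width: 0.404
```

```bash
python3 - <<'E'
from h import *
for i in range(2): cv2.imwrite("pics/w7.png",eyes.grab_frame("wrist")[:,:,::-1])
o=status.get_obs();print(o["tool_pos"],o["ee_rot"],o["ft_force"],o["ft_torque"],o["width"])
E
```

```text
[ 519.743 -300.453  118.771] [[ 0.994  0.112  0.009]
 [ 0.112 -0.994 -0.014]
 [ 0.008  0.015 -1.   ]] [-0.269 -0.586 -0.4  ] [ 0.041 -0.095  0.014] 0.3113013416608075
```

View pics/w7.png

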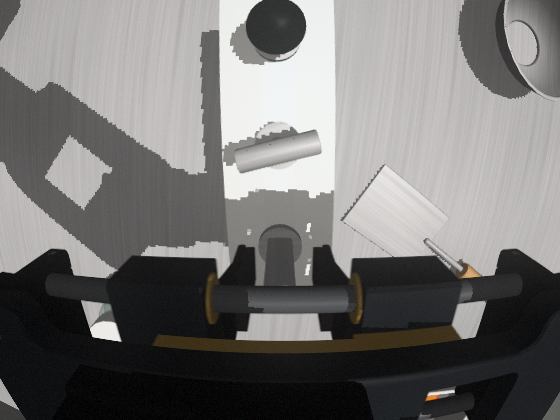

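>>> servo_tool(increments=[255,-0.12,-0.05,0,0])

```text
time_s: 3.92
tool_pos: [518.7, -300.2, 118.8]
ee_rot: [[0.994, 0.112, 0.01], [0.112, -0.994, -0.014], [0.008, 0.015, -1.0]]
ft_force: [-0.2, 0.2, 0.0]
width: 0.233
```

```bash
python3 - <<'E'
from h import *
for i in range(8):
    im=eyes.grab_frame("wrist")
    o=status.get_obs();print(o["tool_pos"],o["ee_rot"][:,2],o["ft_force"],o["width"])
cv2.imwrite("pics/w8.png",im[:,:,::-1])
E
```

```text
[ 518.203 -299.991  118.723] [ 0.009 -0.014 -1.   ] [0.25  0.334 0.323] 0.18585307202906057
[ 518.135 -299.929  118.705] [ 0.009 -0.014 -1.   ] [-0.685  0.33  -1.249] 0.15799756071280152
[ 518.155 -299.94   118.686] [ 0.009 -0.014 -1.   ] [-1.146 -0.027  0.927] 0.1578572096959305
[ 518.147 -299.931  118.675] [ 0.009 -0.014 -1.   ] [-0.12   0.817  0.89 ] 0.15983265646768802
[ 518.14  -299.941  118.695] [ 0.009 -0.014 -1.   ] [-0.919 -1.268 -0.027] 0.15991613154217157
[ 518.137 -299.918  118.683] [ 0.009 -0.014 -1.   ] [ 0.213 -0.231  0.463] 0.1593479850702373
[ 518.143 -299.937  118.674] [ 0.009 -0.014 -1.   ] [ 0.404 -0.152 -0.313] 0.15907600636389727
[ 518.159 -299.939  118.7  ] [ 0.009 -0.014 -1.   ] [-1.269  0.086  1.26 ] 0.1592956738853345
```

View pics/w8.png

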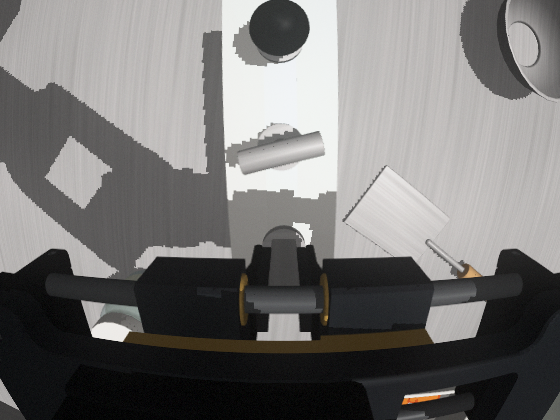

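>>> servo_tool(increments=[255,0,0.01,-0.5,0,255,0.01,0.01,-0.8,0,255,0.01,0.01,-1,0])

```text
time_s: 4.57
tool_pos: [516.9, -298.8, 140.2]
ee_rot: [[0.994, 0.112, 0.005], [0.112, -0.994, -0.01], [0.004, 0.011, -1.0]]
ft_force: [-0.1, -0.1, -2.2]
width: 0.16
```

```bash
cat > s.py <<'E'
from h import *
import sys
n=int(sys.argv[1]) if len(sys.argv)>1 else 2
for i in range(n): im=eyes.grab_frame("wrist")
o=status.get_obs();print(o["time_s"],o["tool_pos"],o["ee_rot"],o["ft_force"],o["ft_torque"],o["width"])
if len(sys.argv)>2: cv2.imwrite(sys.argv[2],im[:,:,::-1])
E
python3 s.py
```

```text
4.6667 [ 518.38  -299.827  142.307] [[ 0.994  0.111  0.009]
 [ 0.112 -0.994 -0.013]
 [ 0.007  0.014 -1.   ]] [-0.437 -0.164 -1.985] [-0.006 -0.097 -0.021] 0.1575204989594802
```

>>> servo_tool(increments=[255,0.01,0.01,-1,0,255,0.02,0.02,-1,0,255,0.01,0.02,-1,0,255,0.01,0.01,-1,0])

```text
time_s: 5.0
tool_pos: [517.6, -298.9, 184.6]
ee_rot: [[0.994, 0.111, 0.007], [0.111, -0.994, -0.011], [0.005, 0.011, -1.0]]
ft_force: [-0.1, 0.1, -2.3]
width: 0.159
```

```bash
python3 s.py
```

```text
5.1 [ 518.445 -299.729  185.94 ] [[ 0.994  0.112  0.009]
 [ 0.112 -0.994 -0.014]
 [ 0.007  0.015 -1.   ]] [-0.245 -0.653 -1.873] [ 0.039 -0.078 -0.004] 0.15671006722039052
```

>>> servo_tool(increments=[255,0.01,0.01,-1,0,255,0.02,0.02,-1,0,255,0.02,0.02,-1,0,255,0.01,0.01,-1,0])

```text
time_s: 5.43
tool_pos: [517.4, -298.6, 227.3]
ee_rot: [[0.994, 0.112, 0.005], [0.112, -0.994, -0.01], [0.004, 0.011, -1.0]]
ft_force: [0.1, 0.6, -1.9]
width: 0.158
```

```bash
python3 s.py
```

```text
5.5333 [ 518.623 -299.537  228.804] [[ 0.994  0.112  0.009]
 [ 0.112 -0.994 -0.014]
 [ 0.008  0.015 -1.   ]] [ 0.192 -0.276 -2.257] [-0.061 -0.095  0.012] 0.15732521181756162
```

```bash
python3 - <<'E'
from h import *
P=np.array([onz("top",z2(u,v,7,140,165),10) for u,v in [(603,125),(668,302),(412,400),(345,220)]])
D=np.roll(P,-1,0)-P
print(P,P.mean(0),np.linalg.norm(D,axis=1),np.degrees(np.arctan2(D[:,1],D[:,0])))
print(onz("scene",z2(222,308,7,285,155),10),onz("scene",z2(172,450,7,285,155),10))
for c in["top","scene"]: M=eyes.camera_params(c)["camera_from_world"]; print(-M[:3,:3].T@M[:3,3])
E
python3 - <<'E'
import sys; sys.path.insert(0,'.')
from h import *
o=status.get_obs()
plan([518.5,-299.5,255],7,3,255)
E
```

```text
[[644.935 160.591]
 [561.664 130.485]
 [517.245 249.568]
 [601.562 281.024]] [581.351 205.417] [ 88.546 127.098  89.993 128.005] [-160.123  110.456   20.459  -70.194]
[513.162 255.144] [557.472 134.334]
[ 462.524   -9.772 1414.491]
[1074.633 -759.102  713.73 ]
step 8.731971401093528 turn 0.19481397737509573
[255, np.float64(-0.0), np.float64(-0.0), np.float64(-0.87), np.float64(-0.19), 255, np.float64(-0.0), np.float64(-0.0), np.float64(-0.87), np.float64(-0.19), 255, np.float64(-0.0), np.float64(-0.0), np.float64(-0.87), np.float64(-0.19)]
```

>>> servo_tool(increments=[255,0,0,-1,0,255,0,0,-1,0,255,0,0,-0.5,0])

```text
time_s: 5.78
tool_pos: [517.4, -298.3, 254.4]
ee_rot: [[0.994, 0.112, 0.006], [0.112, -0.994, -0.011], [0.005, 0.012, -1.0]]
ft_force: [0.5, -0.1, -1.3]
width: 0.158
```

```bash
python3 s.py 1;  python3 - <<'E'
from h import *
plan([594.5,205.5,253],20,18,255)
E
```

```text
5.8333 [ 517.921 -298.703  255.365] [[ 0.994  0.112  0.008]
 [ 0.112 -0.994 -0.012]
 [ 0.007  0.013 -1.   ]] [ 0.125 -0.453 -0.95 ] [-0.02  -0.167  0.01 ] 0.16413471371830343
step 28.332803521746136 turn 0.7547295188978578
[255, np.float64(0.74), np.float64(-2.74), np.float64(0.01), np.float64(-0.75), 255, np.float64(0.77), np.float64(-2.73), np.float64(0.01), np.float64(-0.75), 255, np.float64(0.81), np.float64(-2.72), np.float64(0.01), np.float64(-0.75), 255, np.float64(0.84), np.float64(-2.7), np.float64(0.01), np.float64(-0.75), 255, np.float64(0.88), np.float64(-2.69), np.float64(0.01), np.float64(-0.75), 255, np.float64(0.91), np.float64(-2.68), np.float64(0.01), np.float64(-0.75), 255, np.float64(0.95), np.float64(-2.67), np.float64(0.01), np.float64(-0.75), 255, np.float64(0.98), np.float64(-2.66), np.float64(0.01), np.float64(-0.75), 255, np.float64(1.02), np.float64(-2.64), np.float64(0.01), np.float64(-0.75), 255, np.float64(1.05), np.float64(-2.63), np.float64(0.01), np.float64(-0.75), 255, np.float64(1.09), np.float64(-2.62), np.float64(0.01), np.float64(-0.75), 255, np.float64(1.12), np.float64(-2.6), np.float64(0.01), np.float64(-0.75), 255, np.float64(1.16), np.float64(-2.59), np.float64(0.01), np.float64(-0.75), 255, np.float64(1.19), np.float64(-2.57), np.float64(0.01), np.float64(-0.75), 255, np.float64(1.22), np.float64(-2.55), np.float64(0.01), np.float64(-0.75), 255, np.float64(1.26), np.float64(-2.54), np.float64(0.01), np.float64(-0.75), 255, np.float64(1.29), np.float64(-2.52), np.float64(0.01), np.float64(-0.75), 255, np.float64(1.32), np.float64(-2.5), np.float64(0.01), np.float64(-0.75)]
```

>>> servo_tool(increments=[255,0.4,-1.4,0,-0.7,255,0.75,-2.7,0,-0.7,255,0.8,-2.7,0,-0.7,255,0.8,-2.7,0,-0.8,255,0.9,-2.7,0,-0.8,255,0.9,-2.7,0,-0.8,255,0.95,-2.7,0,-0.8,255,1,-2.6,0,-0.8,255,1,-2.6,0,-0.8,255,0.5,-1.3,0,-0.8])

```text
time_s: 6.67
tool_pos: [554.0, -32.9, 250.2]
ee_rot: [[0.969, 0.246, 0.004], [0.246, -0.969, -0.008], [0.002, 0.009, -1.0]]
ft_force: [-0.1, -0.6, -1.3]
width: 0.158
```

```bash
python3 s.py 2;  python3 - <<'E'
from h import *
plan([594.5,205.5,255],20,9,255)
E
```

```text
6.7667 [553.869 -33.311 250.184] [[ 0.969  0.247  0.004]
 [ 0.247 -0.969 -0.009]
 [ 0.002  0.01  -1.   ]] [-0.175  0.262 -2.629] [-0.055 -0.066  0.003] 0.15845525448313988
step 26.92115246625985 turn 0.6300444595573064
[255, np.float64(1.09), np.float64(-2.46), np.float64(-0.05), np.float64(-0.63), 255, np.float64(1.12), np.float64(-2.45), np.float64(-0.05), np.float64(-0.63), 255, np.float64(1.15), np.float64(-2.43), np.float64(-0.05), np.float64(-0.63), 255, np.float64(1.17), np.float64(-2.42), np.float64(-0.05), np.float64(-0.63), 255, np.float64(1.2), np.float64(-2.41), np.float64(-0.05), np.float64(-0.63), 255, np.float64(1.23), np.float64(-2.4), np.float64(-0.05), np.float64(-0.63), 255, np.float64(1.25), np.float64(-2.38), np.float64(-0.05), np.float64(-0.63), 255, np.float64(1.28), np.float64(-2.37), np.float64(-0.05), np.float64(-0.63), 255, np.float64(1.31), np.float64(-2.35), np.float64(-0.05), np.float64(-0.63)]
```

>>> servo_tool(increments=[255,0.6,-1.3,0,-0.6,255,1.1,-2.4,-0.05,-0.6,255,1.15,-2.4,-0.05,-0.6,255,1.15,-2.4,-0.05,-0.6,255,1.2,-2.4,-0.05,-0.6,255,1.2,-2.4,-0.05,-0.6,255,1.2,-2.4,-0.05,-0.6,255,1.3,-2.4,-0.05,-0.6,255,1.2,-2.3,-0.05,-0.7,255,0.5,-0.9,0,-0.3])

```text
time_s: 7.6
tool_pos: [592.1, 205.2, 248.5]
ee_rot: [[0.94, 0.341, -0.002], [0.341, -0.94, -0.014], [-0.007, 0.013, -1.0]]
ft_force: [0.9, -0.5, -2.7]
width: 0.159
```

```bash
python3 s.py 3 pics/w9.png
```

```text
7.75 [591.631 202.15  248.243] [[ 0.94   0.34  -0.003]
 [ 0.34  -0.94  -0.017]
 [-0.009  0.015 -1.   ]] [ 0.669 -0.957 -2.586] [ 0.001 -0.111 -0.   ] 0.156382088870318
```

View pics/w9.png

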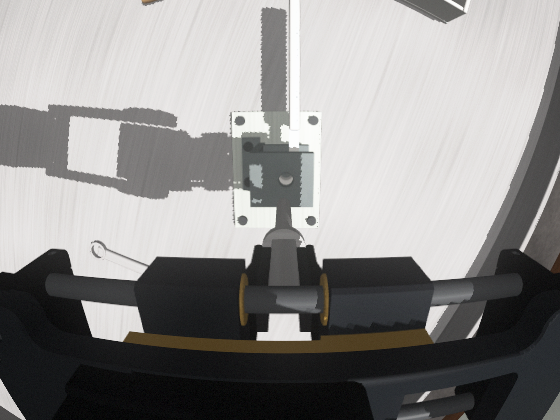

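```bash
python3 - <<'E'
from h import *
a=cv2.imread("pics/w9.png")
cv2.imwrite("pics/z9.png",cv2.resize(a[105:250,220:335],None,fx=4,fy=4,interpolation=cv2.INTER_CUBIC))
E
```

```text
(no output)
```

View pics/z9.png

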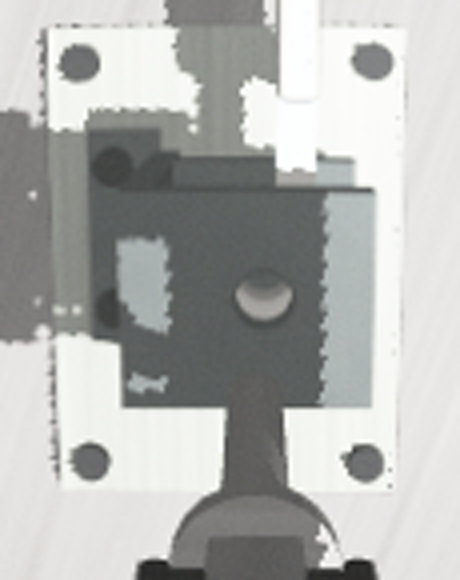

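```bash
python3 - <<'E'
from h import *
a=cv2.imread("pics/w9.png")
c=cv2.resize(a[170:245,255:320],None,fx=8,fy=8,interpolation=cv2.INTER_CUBIC).astype(float)
c=np.clip((c-30)*2.2,0,255).astype(np.uint8); cv2.imwrite("pics/z9b.png",c)
o=status.get_obs(); p,R=o["tool_pos"],o["ee_rot"]
for uv in [(265,298),(122,190),(374,188),(371,406),(122,408)]: print(wonz(z2(*uv,4,220,105),p,R,112))
print(onz("top",(0,0),0))
E
```

```text
[588.346 219.957]
[548.703 232.799]
[602.989 252.922]
[621.134 203.915]
[565.296 183.065]
[1277.356  926.681]
```

View pics/z9b.png

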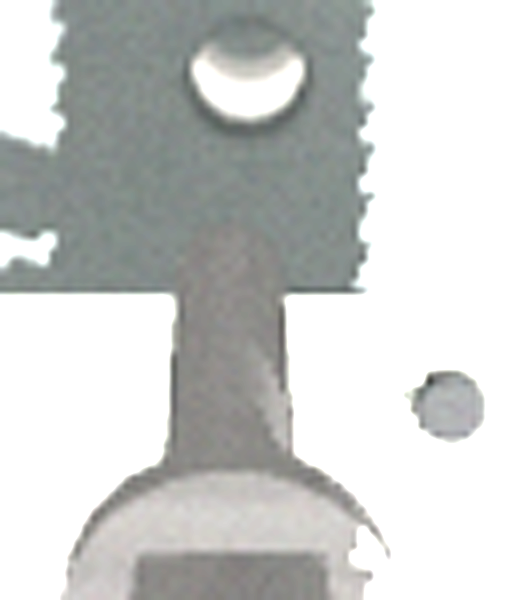

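```bash
python3 - <<'E'
from h import *
o=status.get_obs(); p,R=o["tool_pos"],o["ee_rot"]
# grasp R
Rg=np.array([[0.994,0.112,0.009],[0.112,-0.994,-0.014],[0.008,0.015,-1.]])
off=Rg.T@np.array([0,0.4,-113.7]); tip=p+R@off; print("offtool",off,"tip pred",tip)
print("pred px zoom",[( (q+.5)*8-.5) for q in (wproj(tip,p,R)-[255,170])])
t=wonz(z2(230,262,8,255,170),p,R,tip[2]); h=wonz(z2(248,73,8,255,170),p,R,112)
print("tip obs",t,"hole",h, "d tool",R.T@np.array([*(h-t),0]))
for uv in [(180,262),(282,262),(172,440),(293,440)]: print(wonz(z2(*uv,8,255,170),p,R,tip[2]))
E
```

```text
offtool [ -0.865  -2.103 113.694] tip pred [589.741 201.883 134.542]
pred px zoom [np.float64(206.12144623436052), np.float64(274.4254346305395)]
tip obs [591.726 204.119] hole [587.929 220.25 ] d tool [  1.911 -16.46   -0.265]
[586.564 202.241]
[597.093 206.072]
[592.664 182.337]
[605.431 186.99 ]
```

>>> servo_tool(increments=[255,0.05,-0.4,0,0,255,0.05,-0.5,0,0,255,0.05,-0.4,0,0,255,0,-0.1,0,0])

```text
time_s: 8.08
tool_pos: [587.5, 210.8, 247.6]
ee_rot: [[0.943, 0.334, -0.006], [0.333, -0.943, -0.02], [-0.012, 0.017, -1.0]]
ft_force: [0.5, 0.2, -2.1]
width: 0.157
```

```bash
cat > lk.py <<'E'
import sys
from h import *
n=sys.argv[1]; nf=int(sys.argv[2]) if len(sys.argv)>2 else 2
for i in range(nf):
    o=status.get_obs(); im=eyes.grab_frame("wrist")
print(o["time_s"],o["tool_pos"],o["ee_rot"][:,2],o["ft_force"],o["ft_torque"],o["width"])
a=im[:,:,::-1]; cv2.imwrite(f"pics/{n}.png",a)
c=cv2.resize(a[170:245,255:320],None,fx=8,fy=8,interpolation=cv2.INTER_CUBIC).astype(float)
cv2.imwrite(f"pics/{n}b.png",np.clip((c-30)*2.2,0,255).astype(np.uint8))
E
python3 lk.py a1 3
```

```text
8.1833 [587.713 210.686 247.678] [-0.005 -0.02  -1.   ] [-0.398 -0.365 -2.803] [ 0.014 -0.099 -0.006] 0.16010518051626077
```

View pics/a1b.png

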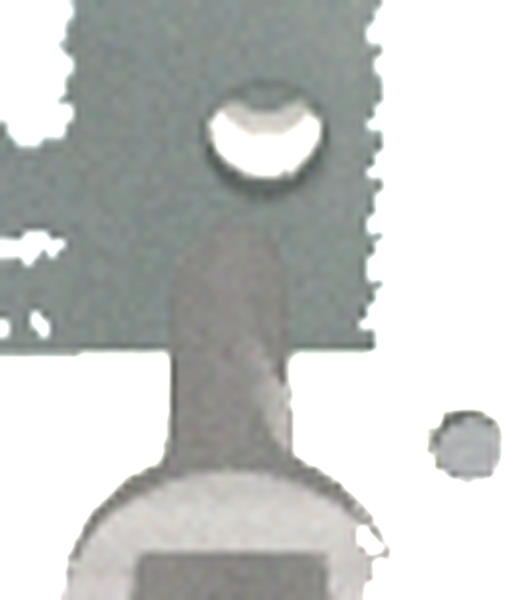

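```bash
cat > d.py <<'E'
import sys
from h import *
# usage: d.py hu hv  (zoom coordinates of hole)
o=status.get_obs(); p,R=o["tool_pos"],o["ee_rot"]
o0,dd=wray(z2(230,261,8,255,170),np.zeros(3),np.eye(3)); s=(113.7-o0[2])/dd[2]; off=o0+dd*s
tip=p+R@off; print("off",off,"tip",tip)
if len(sys.argv)>2: h=wonz(z2(float(sys.argv[1]),float(sys.argv[2]),8,255,170),p,R,112)
else: h=np.array([588,220.4])
print("hole",h,"d tool (world-horizontal)",R.T@np.array([*(h-tip[:2]),0]),"tip above ear",tip[2]-112, "down per mm",R[2,:]*-1)
E
python3 d.py 266 138
```

```text
off [  1.764  -3.641 113.7  ] tip [587.668 212.455 133.945]
hole [588.515 221.94 ] d tool (world-horizontal) [ 3.965 -8.655 -0.197] tip above ear 21.94522192128852 down per mm [ 0.012 -0.017  1.   ]
```

>>> servo_tool(increments=[255,0.2,-0.4,0.3,0,255,0.15,-0.4,0.4,0,255,0.15,-0.2,0.4,0])

```text
time_s: 8.48
tool_pos: [590.1, 221.4, 237.0]
ee_rot: [[0.943, 0.332, -0.003], [0.332, -0.943, -0.02], [-0.009, 0.018, -1.0]]
ft_force: [-0.1, -1.0, -2.2]
width: 0.158
```

```bash
python3 lk.py a2 3; python3 d.py
```

```text
8.5833 [589.54  221.381 236.079] [-0.005 -0.021 -1.   ] [ 0.059 -0.099 -2.809] [ 0.002 -0.164 -0.036] 0.15510021926467904
off [  1.765  -3.644 113.7  ] tip [589.608 222.849 122.646]
hole [588.  220.4] d tool (world-horizontal) [-2.332  1.774  0.058] tip above ear 10.645666197178613 down per mm [ 0.011 -0.018  1.   ]
```

View pics/a2b.png

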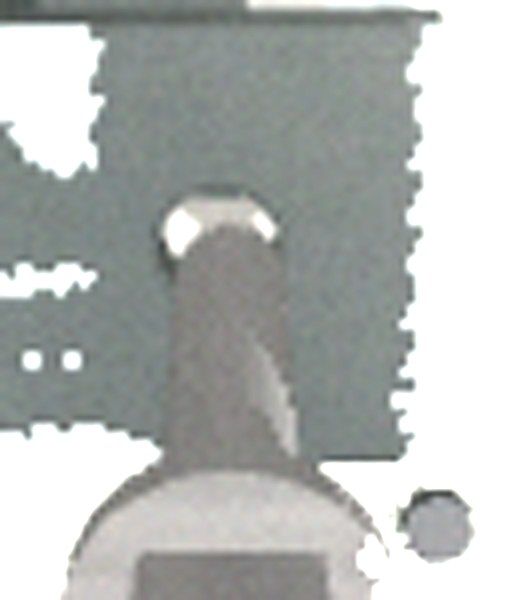

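```bash
python3 d.py 220 247
```

```text
off [  1.765  -3.644 113.7  ] tip [589.608 222.849 122.646]
hole [588.903 221.083] d tool (world-horizontal) [-1.253  1.431  0.04 ] tip above ear 10.645666197178613 down per mm [ 0.011 -0.018  1.   ]
```

>>> servo_tool(increments=[255,-0.07,0.07,0.2,0,255,-0.06,0.06,0.3,0])

```text
time_s: 8.8
tool_pos: [589.4, 219.7, 231.7]
ee_rot: [[0.943, 0.333, -0.003], [0.333, -0.943, -0.021], [-0.01, 0.018, -1.0]]
ft_force: [0.4, -0.2, -2.0]
width: 0.158
```

```bash
python3 lk.py a3 3; python3 d.py
```

```text
8.9 [588.848 219.386 231.094] [-0.005 -0.021 -1.   ] [-0.018  0.595 -2.055] [ 0.038 -0.134 -0.039] 0.15523341443183292
off [  1.765  -3.644 113.7  ] tip [589.024 221.126 117.601]
hole [588.  220.4] d tool (world-horizontal) [-1.207  0.343  0.019] tip above ear 5.600577172411164 down per mm [ 0.011 -0.018  1.   ]
```

View pics/a3b.png

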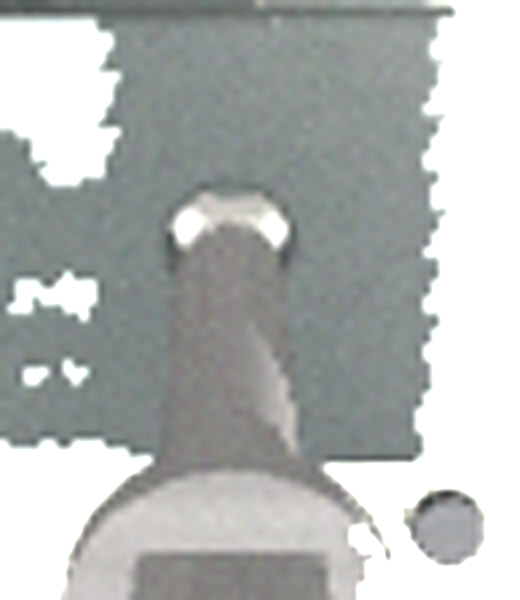

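```bash
python3 d.py 230.5 246; python3 - <<'E'
from h import *
o=status.get_obs(); p,R=o["tool_pos"],o["ee_rot"]
# hole from ear edges near/far at col ~ 250, and rim projection check
a=wonz(z2(250,12,8,255,170),p,R,112); b=wonz(z2(250,458,8,255,170),p,R,112); print(a,b,np.linalg.norm(a-b),(a+b)/2)
h=wonz(z2(230.5,246,8,255,170),p,R,112)
q=np.array([wproj([h[0]+6.8*np.cos(t),h[1]+6.8*np.sin(t),112],p,R) for t in np.linspace(0,6.28,60)]); q=(q-[255,170]+.5)*8-.5
print(q.min(0),q.max(0))
E
```

```text
off [  1.765  -3.644 113.7  ] tip [589.024 221.126 117.601]
hole [588.981 221.24 ] d tool (world-horizontal) [-0.002 -0.122 -0.002] tip above ear 5.600577172411164 down per mm [ 0.011 -0.018  1.   ]
[582.133 247.051] [599.511 198.131] 51.91547128737545 [590.822 222.591]
[169.796 187.183] [291.255 303.994]
```

>>> servo_tool(increments=[255,0,-0.02,0.2,0,255,0,0,0.2,0,255,0,0,0.15,0])

```text
time_s: 9.2
tool_pos: [589.4, 219.4, 226.2]
ee_rot: [[0.943, 0.333, -0.003], [0.333, -0.943, -0.02], [-0.009, 0.018, -1.0]]
ft_force: [0.2, -0.5, -2.7]
width: 0.157
```

```bash
python3 lk.py a4 3; python3 d.py
```

```text
9.3 [589.19  219.389 225.905] [-0.003 -0.021 -1.   ] [ 1.025 -0.39  -2.141] [-0.014 -0.12  -0.049] 0.1595728910647641
off [  1.765  -3.645 113.7  ] tip [589.378 221.12  112.326]
hole [588.  220.4] d tool (world-horizontal) [-1.54   0.221  0.019] tip above ear 0.32648248985051964 down per mm [ 0.01  -0.018  1.   ]
```

View pics/a4b.png

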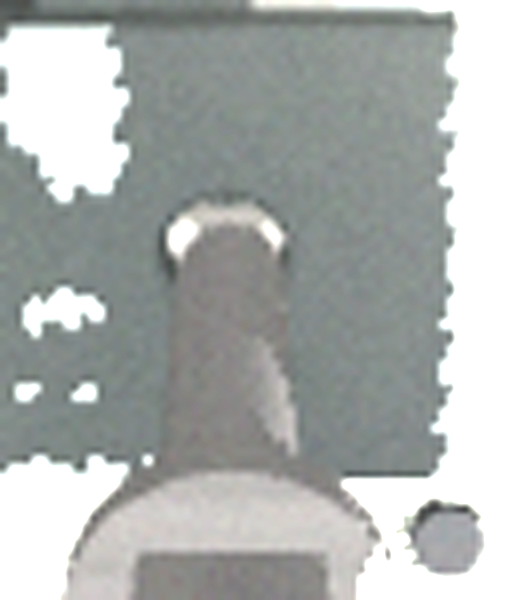

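```bash
python3 d.py 226 253.5
```

```text
off [  1.765  -3.645 113.7  ] tip [589.378 221.12  112.326]
hole [588.708 221.692] d tool (world-horizontal) [-0.442 -0.762 -0.01 ] tip above ear 0.32648248985051964 down per mm [ 0.01  -0.018  1.   ]
```

>>> servo_tool(increments=[255,-0.04,-0.06,0.05,0,255,0,0,0.15,0,255,0,0,0.15,0])

```text
time_s: 9.6
tool_pos: [589.1, 219.9, 222.9]
ee_rot: [[0.943, 0.333, -0.002], [0.333, -0.943, -0.02], [-0.008, 0.019, -1.0]]
ft_force: [-0.2, -0.2, -1.7]
width: 0.161
```

```bash
python3 lk.py a5 3; python3 d.py
```

```text
9.7 [588.813 219.855 222.612] [-0.003 -0.02  -1.   ] [-0.428  0.697 -1.986] [-0.001 -0.106 -0.031] 0.15987285772432902
off [  1.765  -3.645 113.7  ] tip [589.075 221.57  108.971]
hole [588.  220.4] d tool (world-horizontal) [-1.403  0.745  0.026] tip above ear -3.0291711953225473 down per mm [ 0.009 -0.018  1.   ]
```

View pics/a5b.png

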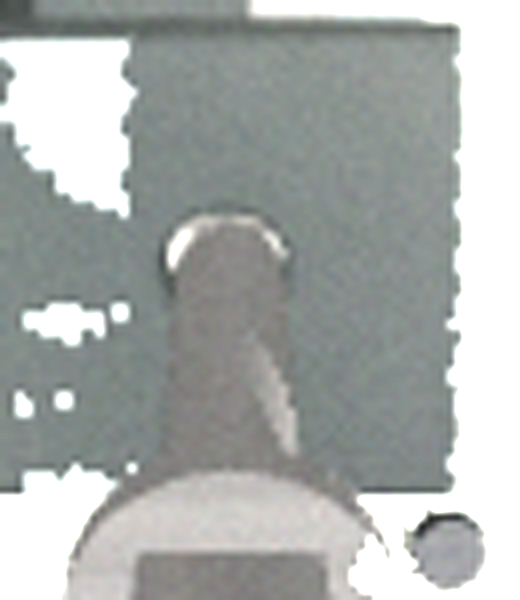

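```bash
python3 - <<'E'
from h import *
print(eyes.camera_params("wrist"))
print(wray((283.5,210.6),np.zeros(3),np.eye(3)), z2(230,261,8,255,170))
E
```

```text
{'fx': 325.19226210127806, 'fy': 325.19226210127806, 'cx': 283.5028622036291, 'cy': 210.6117951155613, 'T_tool_cam': array([[   1.   ,    0.   ,   -0.001,    1.68 ],
       [   0.   ,   -0.958,   -0.286,  -78.3  ],
       [  -0.001,    0.286,   -0.958, -162.155],
       [   0.   ,    0.   ,    0.   ,    1.   ]])}
(array([   1.68 ,  -78.3  , -162.155]), array([0.001, 0.286, 0.958])) (283.3125, 202.1875)
```

>>> servo_tool(increments=[255,-0.02,-0.01,0.3,0,255,0,0,0.3,0,255,0,-0.01,0.3,0,255,0,0,0.3,0])

```text
time_s: 10.08
tool_pos: [588.9, 219.9, 210.5]
ee_rot: [[0.943, 0.333, -0.001], [0.333, -0.943, -0.02], [-0.008, 0.019, -1.0]]
ft_force: [0.2, 0.4, -2.8]
width: 0.157
```

```bash
python3 lk.py a6 3
```

```text
10.1833 [588.396 219.75  209.957] [-0.003 -0.02  -1.   ] [ 0.272 -0.848 -2.316] [ 0.027 -0.12   0.02 ] 0.15870030324782425
```

View pics/a6b.png

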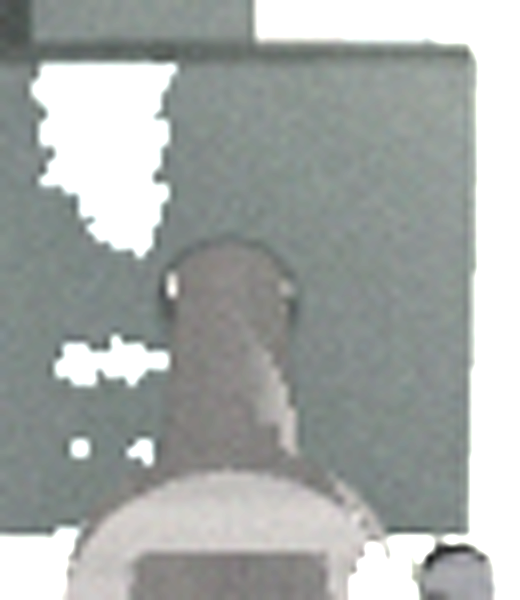

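>>> servo_tool(increments=[255,0,-0.01,0.3,0,255,0.01,0,0.3,0,255,0,-0.01,0.3,0,255,0.01,0,0.3,0,255,0,0,0.2,0])

```text
time_s: 10.65
tool_pos: [588.8, 219.8, 195.7]
ee_rot: [[0.943, 0.333, -0.002], [0.333, -0.943, -0.02], [-0.008, 0.018, -1.0]]
ft_force: [0.5, -0.5, -2.3]
width: 0.159
```

```bash
python3 lk.py a7 3
```

```text
10.75 [588.639 219.831 195.536] [-0.002 -0.02  -1.   ] [-0.414  0.427 -1.651] [ 0.008 -0.11   0.004] 0.15869599453833644
```

>>> servo_tool(increments=[255,0,-0.01,0.2,0,255,0.01,0,0.2,0,255,0,-0.01,0.2,0])

```text
time_s: 11.05
tool_pos: [588.8, 220.0, 190.2]
ee_rot: [[0.943, 0.333, -0.002], [0.333, -0.943, -0.02], [-0.008, 0.018, -1.0]]
ft_force: [-0.5, 0.6, -2.4]
width: 0.158
```

```bash
python3 lk.py a8 3
```

```text
11.15 [588.764 219.987 189.825] [-0.002 -0.02  -1.   ] [-0.117  0.227 -2.662] [-0.012 -0.077  0.012] 0.15749190341122948
```

View pics/a8b.png

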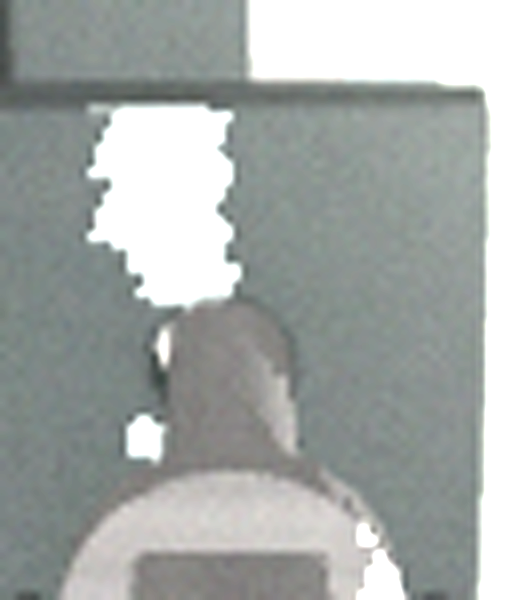

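>>> servo_tool(increments=[255,-0.06,0,0.05,0,255,0,0,0.2,0,255,0,-0.01,0.2,0,255,0,0,0.2,0])

```text
time_s: 11.53
tool_pos: [588.6, 219.8, 183.7]
ee_rot: [[0.943, 0.333, -0.0], [0.333, -0.943, -0.02], [-0.007, 0.019, -1.0]]
ft_force: [-0.7, 1.1, -1.8]
width: 0.152
```

```bash
python3 lk.py a9 3
```

```text
11.6333 [588.546 219.793 183.389] [-0.001 -0.02  -1.   ] [ 0.305 -0.196 -2.19 ] [ 0.033 -0.138 -0.001] 0.16487555391783515
```

View pics/a9b.png

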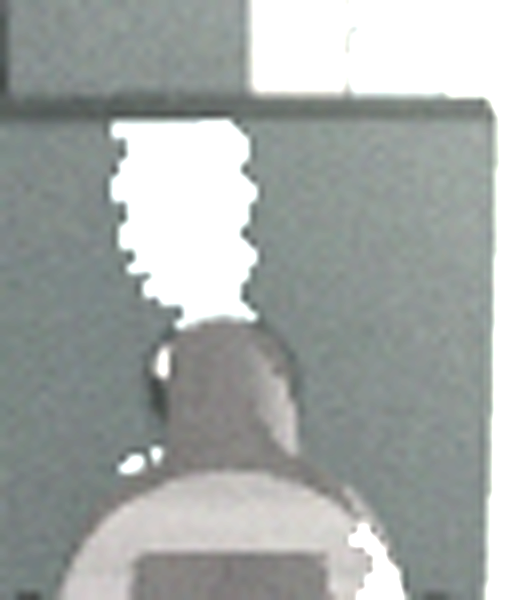

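>>> servo_tool(increments=[255,-0.05,0,0.1,0,255,0,0,0.3,0,255,0,-0.01,0.3,0,255,0,0,0.3,0,255,0,-0.01,0.3,0])

```text
time_s: 12.1
tool_pos: [588.4, 219.7, 170.3]
ee_rot: [[0.943, 0.333, 0.001], [0.333, -0.943, -0.019], [-0.006, 0.019, -1.0]]
ft_force: [0.3, -0.5, -1.8]
width: 0.155
```

```bash
python3 lk.py b1 3
```

```text
12.2 [588.114 219.625 169.833] [-0.   -0.02 -1.  ] [ 0.456  1.292 -2.304] [ 0.041 -0.123 -0.051] 0.15639138478957795
```

View pics/b1b.png

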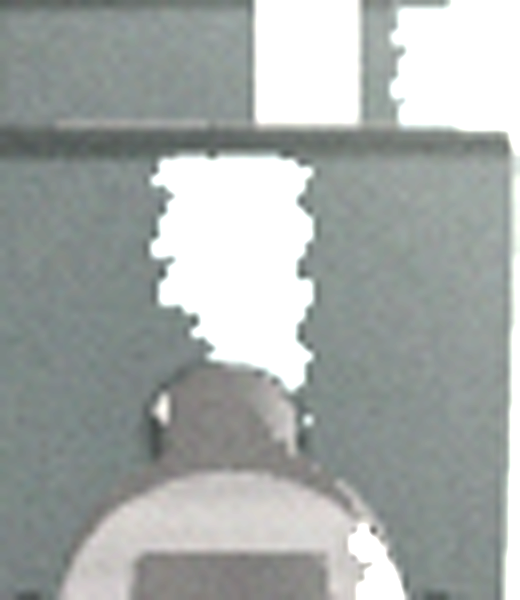

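>>> servo_tool(increments=[255,0,0,0.2,0,255,0,-0.01,0.3,0,255,0,0,0.3,0,255,0,-0.01,0.2,0])

```text
time_s: 12.58
tool_pos: [588.4, 219.7, 160.0]
ee_rot: [[0.943, 0.333, 0.001], [0.333, -0.943, -0.02], [-0.006, 0.019, -1.0]]
ft_force: [0.1, -0.8, -1.3]
width: 0.158
```

```bash
python3 lk.py b2 2
```

```text
12.6333 [588.187 219.669 159.627] [-0.   -0.02 -1.  ] [ 0.623  0.204 -1.944] [ 0.014 -0.091 -0.018] 0.15998871117232064
```

>>> servo_tool(increments=[255,0,0,0.15,0,255,0,0,0.15,0,255,0,-0.01,0.15,0])

```text
time_s: 12.93
tool_pos: [588.4, 219.7, 155.4]
ee_rot: [[0.943, 0.333, 0.0], [0.333, -0.943, -0.02], [-0.006, 0.019, -1.0]]
ft_force: [-0.8, 0.4, -1.3]
width: 0.16
```

```bash
python3 lk.py b3 2
```

```text
12.9833 [588.259 219.714 154.998] [ 0.   -0.02 -1.  ] [ 0.106 -0.21  -2.808] [ 0.045 -0.096 -0.012] 0.16026989570389233
```

View pics/b3b.png

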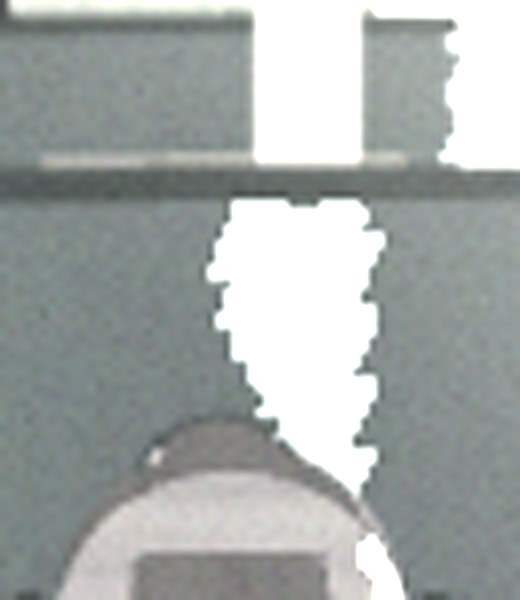

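Tip is at the lower ear, no contact force. Creep in.

>>> servo_tool(increments=[255,0,0,0.15,0,255,0,0,0.15,0])

```text
time_s: 13.2
tool_pos: [588.4, 219.7, 152.3]
ee_rot: [[0.943, 0.333, 0.0], [0.333, -0.943, -0.02], [-0.006, 0.019, -1.0]]
ft_force: [-0.1, -0.6, -1.9]
width: 0.155
```

```bash
python3 lk.py b4 2
```

```text
13.25 [588.314 219.647 151.945] [ 0.   -0.02 -1.  ] [ 0.45   0.215 -2.128] [-0.003 -0.093  0.04 ] 0.15489713895876395
```

>>> servo_tool(increments=[255,0,0,0.15,0,255,0,-0.01,0.15,0])

```text
time_s: 13.47
tool_pos: [588.3, 219.7, 149.2]
ee_rot: [[0.943, 0.333, 0.0], [0.333, -0.943, -0.02], [-0.006, 0.019, -1.0]]
ft_force: [-0.5, 0.2, -2.9]
width: 0.157
```

```bash
python3 lk.py b5 2
```

```text
13.5167 [588.259 219.682 148.822] [ 0.   -0.02 -1.  ] [-0.728 -0.561 -1.948] [ 0.03  -0.148  0.004] 0.1572759686839272
```

>>> servo_tool(increments=[255,0,0,0.15,0,255,0,-0.01,0.2,0,255,0,0,0.2,0,255,0,-0.01,0.2,0])

```text
time_s: 13.9
tool_pos: [588.3, 219.7, 141.3]
ee_rot: [[0.943, 0.333, 0.0], [0.333, -0.943, -0.02], [-0.006, 0.019, -1.0]]
ft_force: [-1.2, -0.7, -1.3]
width: 0.157
```

```bash
python3 lk.py b6 2
```

```text
13.95 [588.094 219.734 140.783] [-0.   -0.02 -1.  ] [ 0.262 -0.394 -3.087] [-0.015 -0.02   0.022] 0.15889535213226055
```

>>> servo_tool(increments=[255,0,0,0.15,0,255,0,0,0.15,0])

```text
time_s: 14.17
tool_pos: [588.3, 219.7, 137.9]
ee_rot: [[0.943, 0.333, 0.0], [0.333, -0.943, -0.02], [-0.006, 0.019, -1.0]]
ft_force: [-0.4, -0.5, -2.6]
width: 0.157
```

```bash
python3 lk.py b7 2
```

```text
14.2167 [588.223 219.673 137.659] [ 0.   -0.02 -1.  ] [-0.213 -0.574 -3.117] [-0.004 -0.056 -0.088] 0.1541498718367207
```

>>> servo_tool(increments=[255,0,0,0.1,0,255,0,0,0.1,0])

```text
time_s: 14.43
tool_pos: [588.2, 219.6, 135.8]
ee_rot: [[0.943, 0.333, 0.0], [0.333, -0.943, -0.02], [-0.007, 0.019, -1.0]]
ft_force: [-1.2, 0.5, -1.2]
width: 0.156
```

```bash
python3 lk.py b8 2
```

```text
14.4833 [588.226 219.63  135.618] [ 0.   -0.02 -1.  ] [-0.233 -0.19  -2.226] [ 0.012 -0.069 -0.004] 0.16132936477287127
```

>>> servo_tool(increments=[255,0,0,0.08,0])

```text
time_s: 14.62
tool_pos: [588.3, 219.6, 135.0]
ee_rot: [[0.943, 0.333, 0.0], [0.333, -0.943, -0.02], [-0.006, 0.019, -1.0]]
ft_force: [-0.5, 0.1, -1.5]
width: 0.157
```

```bash
python3 lk.py b9 2
```

```text
14.6667 [588.232 219.621 134.753] [ 0.   -0.02 -1.  ] [-0.451 -0.986 -1.254] [-0.043 -0.027  0.004] 0.15852658376662745
```

>>> servo_tool(increments=[255,0,0,0.07,0])

```text
time_s: 14.8
tool_pos: [588.2, 219.6, 134.2]
ee_rot: [[0.943, 0.333, 0.0], [0.333, -0.943, -0.02], [-0.007, 0.019, -1.0]]
ft_force: [-1.1, 0.2, -1.9]
width: 0.158
```

```bash
python3 lk.py c1 2
```

```text
14.85 [588.251 219.584 133.984] [ 0.   -0.02 -1.  ] [-0.397  0.107 -1.604] [-0.017  0.028 -0.052] 0.16115927729739146
```

>>> servo_tool(increments=[255,0,0,0.07,0])

```text
time_s: 14.98
tool_pos: [588.3, 219.6, 133.7]
ee_rot: [[0.943, 0.333, 0.0], [0.333, -0.943, -0.02], [-0.006, 0.019, -1.0]]
ft_force: [-3.2, -0.7, 5.3]
width: 0.153
```

```bash
python3 lk.py c2 2
```

```text
15.0333 [588.3   219.608 133.757] [ 0.   -0.02 -1.  ] [-1.285 -0.724  0.815] [-0.069  0.12   0.041] 0.15652402596005013
```

>>> servo_tool(increments=[255,0,0,0.05,0])

```text
time_s: 15.17
tool_pos: [588.3, 219.6, 133.7]
ee_rot: [[0.943, 0.333, 0.0], [0.333, -0.943, -0.02], [-0.006, 0.019, -1.0]]
ft_force: [-2.3, -0.8, 2.9]
width: 0.158
```

```bash
python3 lk.py c3 2; python3 - <<'E'
from h import *
a=eyes.grab_frame("scene")[:,:,::-1]; cv2.imwrite("pics/sc1.png",cv2.resize(a[130:235,280:370],None,fx=6,fy=5.7,interpolation=cv2.INTER_CUBIC))
E
```

```text
15.2167 [588.262 219.593 133.705] [ 0.   -0.02 -1.  ] [-2.401 -0.055  2.556] [-0.095  0.252  0.063] 0.15671721558227678
```

View pics/c3.png

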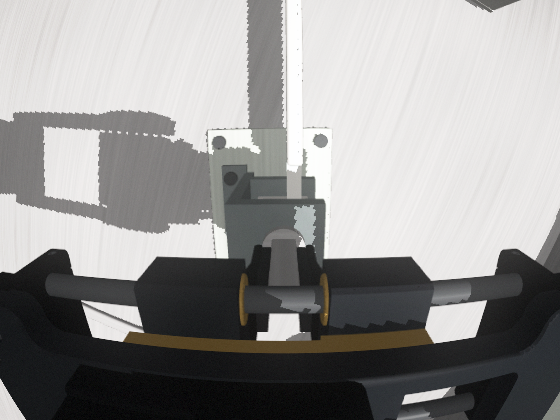

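View pics/sc1.png

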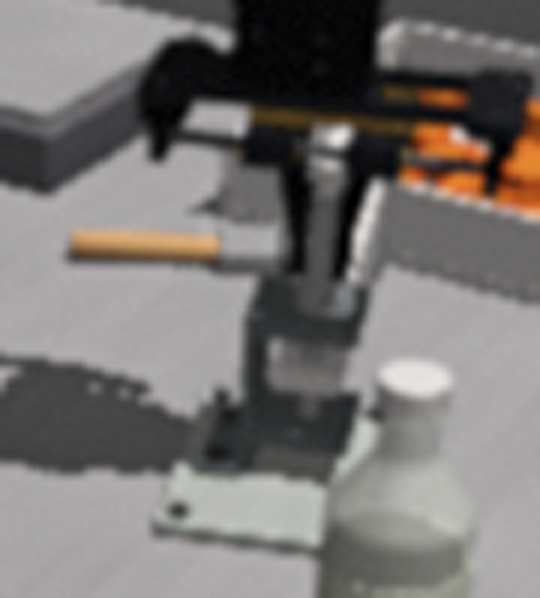

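>>> servo_tool(increments=[130,0,0,0,0,130,0,0,0,0,130,0,0,0,0,130,0,0,0,0,130,0,0,0,0,130,0,0,0,0])

```text
time_s: 15.82
tool_pos: [591.5, 220.2, 133.9]
ee_rot: [[0.943, 0.332, 0.008], [0.333, -0.943, -0.018], [0.001, 0.02, -1.0]]
ft_force: [0.1, -0.6, -0.7]
width: 0.465
```

```bash
python3 lk.py c4 3
```

```text
15.9167 [591.337 220.197 133.91 ] [ 0.007 -0.018 -1.   ] [-0.065 -0.263  0.058] [-0.008 -0.078  0.029] 0.4812938345184366
```

View pics/c4.png

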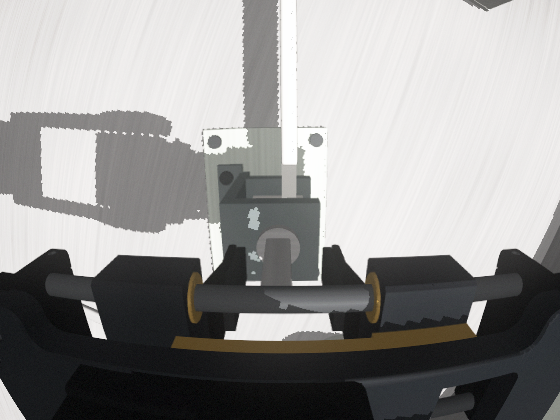

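>>> servo_tool(increments=[100,-0.1,0.02,-0.5,0,100,0,0.02,-1,0,100,0,0.02,-1.2,0,100,0,0.02,-1.5,0,100,0,0.02,-1.5,0,100,0,0.02,-1.5,0,100,0,0.02,-1.5,0,100,0,0.3,-1.5,0,100,0,1.5,-1,0,100,0,1.5,-1,0])

```text
time_s: 16.8
tool_pos: [598.5, 190.5, 266.3]
ee_rot: [[0.942, 0.337, 0.005], [0.337, -0.941, -0.018], [-0.001, 0.018, -1.0]]
ft_force: [0.3, -0.3, 0.8]
width: 0.609
```

>>> servo_tool(increments=[100,0,2,0,0,100,0,2,0,0,100,0,1,0,0,100,0,0,0,0])

```text
time_s: 17.13
tool_pos: [619.7, 136.5, 274.7]
ee_rot: [[0.942, 0.335, 0.016], [0.335, -0.942, -0.019], [0.009, 0.024, -1.0]]
ft_force: [0.1, 0.2, -0.6]
width: 0.612
```

```bash
python3 lk.py c5 4;  python3 - <<'E'
from h import *
a=eyes.grab_frame("scene")[:,:,::-1]; cv2.imwrite("pics/sc2f.png",a); cv2.imwrite("pics/sc2.png",cv2.resize(a[130:235,280:370],None,fx=6,fy=5.7,interpolation=cv2.INTER_CUBIC))
E
```

```text
17.2833 [618.379 139.251 273.922] [ 0.014 -0.018 -1.   ] [ 0.031 -0.754 -0.741] [ 0.04  -0.076 -0.035] 0.6077616204487418
```

View pics/c5.png

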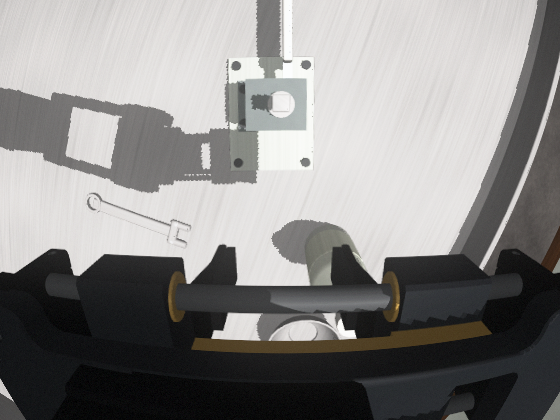

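View pics/sc2.png

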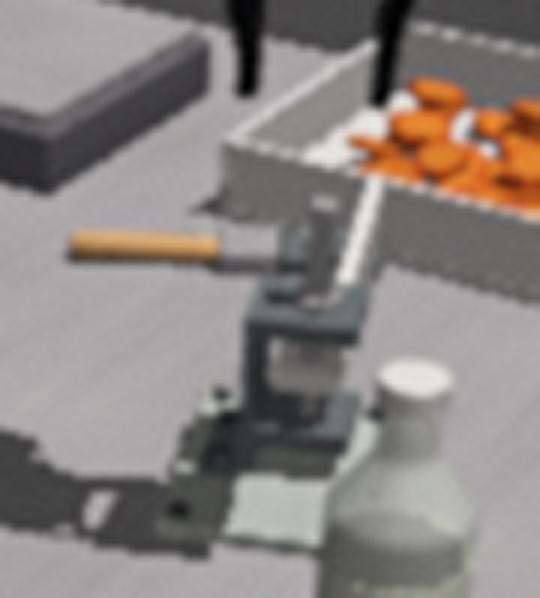

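View pics/sc2f.png

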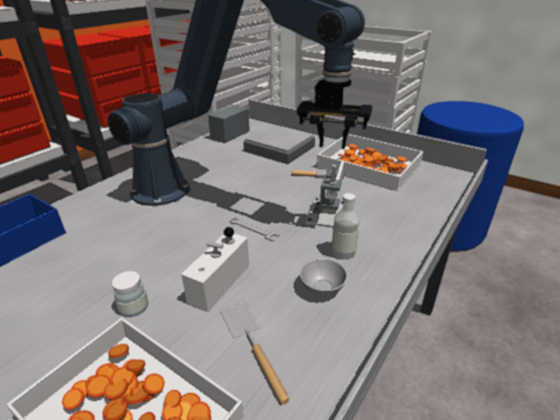

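The pin stands upright with its collar on the upper ear. The gripper is clear, and the ball pin, tee pin and other objects are where they were.

```bash
python3 -c "
from h import *
print(ctrl.job_done())"
```

```text
the job is handed in; nothing more can be done
None
```

I took the square-grip pin out of the block and threaded it through the upper ear, the paddle eye and the lower ear. I kept hold until the collar seated, then let go and handed the job in at about 17.3 s of the 72 s allowed.

- **Finding the hole:** I found it by eye with the wrist camera, which put it at about (588.9, 221.3) mm. No touch search was needed: the first descent went in with no contact force.
- **Seating:** The collar met the ear with the TCP at 133.7 mm, exactly the height worked out for home. The highest force I read was about 5 N net, or 7 to 8 N against the ear once the pin's weight is allowed for, well under the 35 N limit. I sampled the force between moves, so a brief spike could have gone unseen.
- **After release:** The wrist and scene pictures showed the pin upright with its collar on the upper ear and its shaft visible between the ears. The ball pin, tee pin and loose objects looked unmoved, and the gripper was well clear.
- **Checks that disagreed:**
  - The hole sat about 12 mm off the plate's apparent centre in x. I trusted the direct view of the hole over the plate's centre.
  - The wrist camera's calibration shifted by about 2 mm between readings, so I aligned the tip to the hole within single pictures.
  - The tool was tilted by up to about 0.02 rad, and the gripper moved about 3 mm sideways while opening; neither visibly disturbed the pin.

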